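# Feel the press plungers in the gauge and rack them nose in notch

### The job

Rack the two loose press plungers the same way round as the one already in the rack: chamfered end in the notch of the end plate, bar lying fully down and level in its own V-nest. Take them one at a time: push an end of the plunger lightly into the bore of the gauge block to feel whether it is the chamfered one (only that end goes in), rack that plunger, and only then try and rack the other. Leave the racked plunger and the bottle, tin, glass and plaster model where they are.

Things in the scene. Friction and masses are not known exactly. Their poses are not given: they have to be found in the camera images.
- plunger_1_mid (a point): plunger 1: octagonal plain steel bar lying on the counter at any yaw, 120 mm long, 24 mm across flats, 0.18-0.33 kg. One end is square, the other tapers over its last 24 mm to a blunt 8 mm tip; the axes do not tell which: feel it in the gauge. The point is the bar's middle (half its length, on its centre line, 12 mm above the counter at the start); x runs along the bar
- plunger_1: plunger 1, the same bar; this origin lies midway along its length on an underside flat (12 mm off the centre line), x along the bar
- plunger_2_mid (a point): plunger 2: octagonal plain steel bar lying on the counter at any yaw, 120 mm long, 24 mm across flats, 0.18-0.33 kg. One end is square, the other tapers over its last 24 mm to a blunt 8 mm tip; the axes do not tell which: feel it in the gauge. The point is the bar's middle (half its length, on its centre line, 12 mm above the counter at the start); x runs along the bar
- plunger_2: plunger 2, the same bar; origin as for plunger 1
- plunger_0: a third, equal plunger already racked in the left nest, the pattern to follow; loose, leave it. Origin midway along its length on an underside flat
- rack: fixed dark steel rack, 225 mm (x) by 136 mm (y), origin under its centre. Three V-nests run along its y (away from the robot) at x = -75 (left, filled), 0 (middle), +75 mm (right). At +y a 6 mm end plate, inner face 48 mm from the nests' middles, top 49 mm above the counter, has a 20 mm wide open-topped notch per nest: the cone lies in it, the 24 mm bar does not fit
- nest_right (a point): free nest on the right: the point is where the middle of a correctly racked plunger lies, 45 mm above the counter; y along the nest toward the notched end plate (chamfered end goes to +y), x to the right across the rack, z up. 
- nest_middle (a point): free middle nest: the point is where the middle of a correctly racked plunger lies, 45 mm above the counter; y along the nest toward the notched end plate (chamfered end goes to +y), x to the right across the rack, z up. Each nest is two 90-degree V ribs, 8 mm thick, centred 30 mm either side of its middle, tops 47 mm high; between them it is open down to the base plate (8 mm)
- bore_gauge: fixed gauge: upright aluminium block 70 mm wide (its x), 36 mm thick (its y), top 90 mm above the counter, on a dark foot plate 110 x 70 x 10 mm; origin under its centre. A through bore of 18 mm diameter runs along its y, 60 mm above the counter. A chamfered end enters about 16 mm and stops; a square end stops at the face
- gauge_mouth (a point): centre of the bore's mouth on the gauge's -y face (toward the robot), 60 mm above the counter; axes as the gauge, so a plunger is pushed toward +y, away from the robot. A level bar in line with the bore has its middle 60 mm from here when its square end touches, about 44 mm when its cone has gone in
- bottle: bystander: white round bottle with blue cap, 42 mm wide, 103 mm tall, origin under its centre
- tin: bystander: round tin with blue lid, 64 mm wide, 28 mm tall, origin under its centre
- model: bystander: plaster arch model of a jaw, 62 x 66 x 28 mm, origin under its centre
- glass: bystander: small white glass, 48 mm wide, 61 mm tall, origin under its centre

How it is judged:
By the outcome, as a careful person would: the job done as asked, in the order asked, and still so for the second after the job is handed in, with the robot touching nothing.
It also fails if it takes over 72 s, if anything falls off the work surface, if the arm or the gripper's body presses on something with over 40 N, if the wrist force passes 120 N, or if a joint passes its speed limit or range.

### The arm

A 6-joint arm with a two-finger parallel gripper is mounted at the origin on a cart in front of the work surface, level with it; the furniture and walls round the work are solid. World frame = base frame: x ahead of the robot, y to its left, z up, the work surface at z = 0. Lengths are in m, angles in rad, forces in N, time in s.
With the tool pointing down it reaches from about 0.375 to 0.9 m from the base axis. Payload 3.1 kg.
Tool frame: the origin (TCP) lies at the very end of the fingers, on their centre line; the grasp point (between the pads) lies 19 mm behind it; y points along the fingers, x is the direction in which the jaws open and shut, and the axes are right-handed (so a half turn about y gives the same grasp; the last joint's range is limited). The gripper opens to 87 mm and grips with 3 to 60 N. Pads are 19 mm wide; open, the fingers measure 117 mm over their backs; the gripper's body (75 mm by 190 mm) begins 51 mm behind the grasp point.
Start: joints at [1.147, 0.527, 1.433, -0, 1.181, -0.178], TCP at [0.152, 0.606, 0.223] pointing down, gripper open.
Joint ranges: [-3.08, 3.08], [-0.75, 2.2], [0.22, 2.44], [-1.43, 4.57], [0, 2.65], [-2.85, 2.85]. Speed limits (rad/s): [2.79, 2.79, 3.14, 3.14, 3.14, 3.14].

### API

Orientations are given as a unit quaternion [x, y, z, w].
In Python, from rig import robot gives the robot as it stands.
- The arm moves only by the shell command python3 -m creep 'ROWS' [FORCE]. ROWS is JSON, a list of rows, each a list of 3 entries, a list of its own where there are three numbers: the shift along the tool's x, y, z in mm, then the turn about the tool's y in rad, then the opening, from 0 (shut) to 1 (fully open). A call has 1 to 8 rows; each row shifts and turns the commanded pose from where the row before left it, along the tool's axes as they then stand; what a row does not reach is not made up. A row lasts 1/10 s, in which the tool goes at most 50 mm and 8.59 degrees, less where a joint would pass 70% of its speed; a pose out of reach is approached as far as the arm can. A call with a gripper value outside its range is refused whole. The fingers move at their own pace and stop on an object; FORCE is the grip in N (left out, the last holds). Time passes only in rows, so rows that do not move let the fingers close. It gives the time, the measured TCP pose, the force and the opening at its end, in the units of the state.
- robot.get_obs(): the state, without advancing time (a new reading comes with each control period).
- robot.camera(name): name is "scene" or "top" or "wrist"; returns a dict with "pixels" (400x640x3 uint8, red, green, blue), "fx", "fy", "cx", "cy" (pixels), "position" and "rotation" of the camera in the world. Camera axes: x right, y up, looking along -z (the intrinsics and any distortion apply to the point x, -y, -z); pixel columns grow to the right and rows downward; lengths in m; the calibration is good to about 2 mm. A picture is of the moment at which its call begins. There is no depth.
- robot.hand_in(): hands the job in, once; it reports no verdict.
The state is a dict: "time": time; "q": joint angles; "joint_velocities": joint speeds; "joint_torque": joint torques, N m; "position": TCP position; "tool_rot": TCP orientation; "ft_force": force on the tool from outside, world axes, zero at the start; "moment": the same for the moment, N m; "grip_width": finger opening in m.
Only numpy, scipy, OpenCV 4.12 (cv2) and the standard library are available. Lean on these libraries where they do the work, as an engineer would, in place of code of your own. Each camera call takes 0.05 s, during which the arm holds its last target.

## Working session

There is one attempt and no reset: what is moved stays moved. The work goes in short steps, Python scripts to look and compute and a shell command to move; the robot and the scene stay as the last step left them, time stands still between calls to the robot, and variables do not carry over. Pictures are saved under pics/ and viewed, and the job is handed in when it is done.

```bash
ls; mkdir -p pics
python3 - <<'E'
from rig import robot
import cv2
o=robot.get_obs();print(o)
for n in ["scene","top","wrist"]:
    c=robot.camera(n);cv2.imwrite(f"pics/{n}0.png",c["pixels"][:,:,::-1])
    print(n,{k:v for k,v in c.items() if k!="pixels"})
E
```

```text
pics
{'time': 0.0, 'q': array([ 1.14652689e+00,  5.28456697e-01,  1.43388365e+00, -4.34752299e-05,
        1.18141794e+00, -1.78497073e-01]), 'joint_velocities': array([ 7.75612811e-04, -3.45614879e-04,  5.60893666e-05,  1.08069835e-03,
        1.53763371e-03,  1.06190107e-03]), 'joint_torque': array([-1.53565197e-04, -4.40039957e+01, -1.76593208e+01,  6.35053706e-02,
        5.84863883e-02, -1.66992845e-04]), 'position': array([0.15174164, 0.60554551, 0.2215834 ]), 'tool_rot': array([ 0.55788301,  0.43427419, -0.43561639, -0.55714526]), 'ft_force': array([-0.31317371,  0.088488  ,  0.11387374]), 'moment': array([-0.04348785,  0.0157387 ,  0.00343453]), 'grip_width': 0.08673010703024288}
scene {'fx': 448.1835514747549, 'fy': 448.1835514747549, 'cx': 309.8940018248692, 'cy': 195.22422343755463, 'position': array([ 0.02647952, -0.80882124,  1.0532329 ]), 'rotation': array([ 0.35988165, -0.11010193, -0.28100811,  0.88283475])}
top {'fx': 379.72065144049867, 'fy': 379.72065144049867, 'cx': 323.4753110138136, 'cy': 204.67266072171023, 'position': array([ 0.41854387, -0.01134546,  1.21994388]), 'rotation': array([ 0.03827206, -0.03910356, -0.69795235,  0.71405089])}
wrist {'fx': 291.43702302157493, 'fy': 291.43702302157493, 'cx': 313.1912831556113, 'cy': 198.3526142020385, 'position': array([0.08501331, 0.62306875, 0.38373301]), 'rotation': array([-0.0999801 , -0.0768705 ,  0.60996067,  0.7823317 ])}
```

View pics/scene0.png

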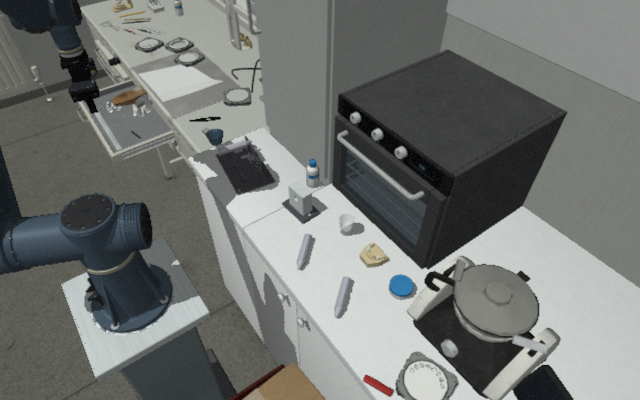

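View pics/top0.png

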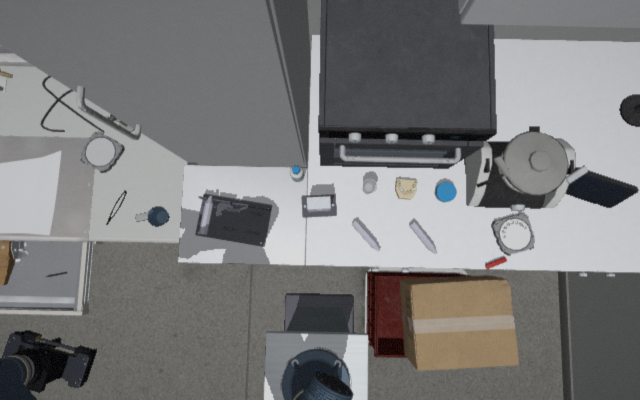

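View pics/wrist0.png

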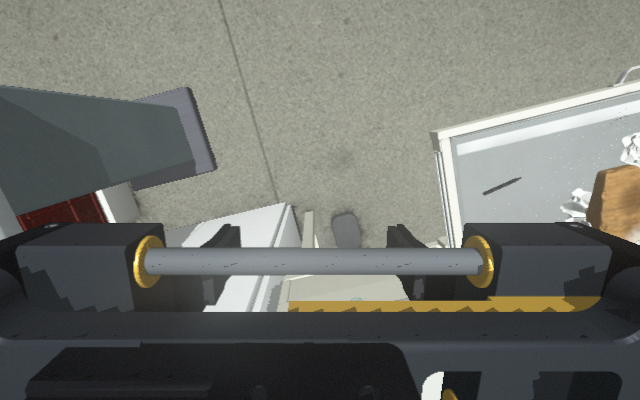

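The top view shows the rack near (235,218), the gauge near (320,203), and the plungers near (366,234) and (423,236). I'll enlarge these.

Run:
```python
import cv2
t=cv2.imread("pics/top0.png")
cv2.imwrite("pics/t_a.png",cv2.resize(t[185:255,190:350],None,fx=5,fy=5,interpolation=cv2.INTER_CUBIC))
cv2.imwrite("pics/t_b.png",cv2.resize(t[165:265,345:465],None,fx=6,fy=6,interpolation=cv2.INTER_CUBIC))
s=cv2.imread("pics/scene0.png")
cv2.imwrite("pics/s_a.png",cv2.resize(s[120:240,200:360],None,fx=5,fy=5,interpolation=cv2.INTER_CUBIC))
cv2.imwrite("pics/s_b.png",cv2.resize(s[200:330,280:420],None,fx=4.5,fy=4.5,interpolation=cv2.INTER_CUBIC))
```

```text
(no output)
```

View pics/t_a.png

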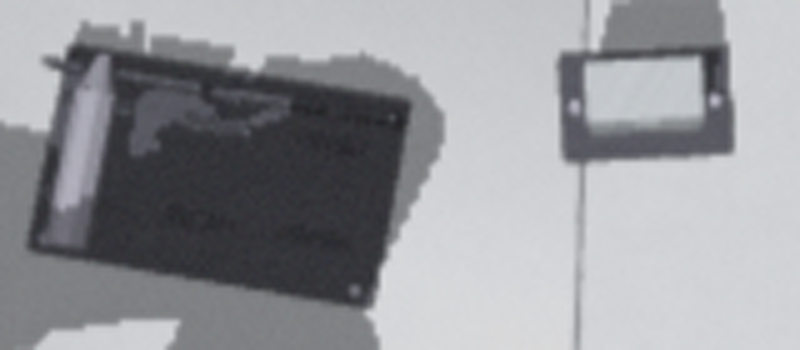

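View pics/t_b.png

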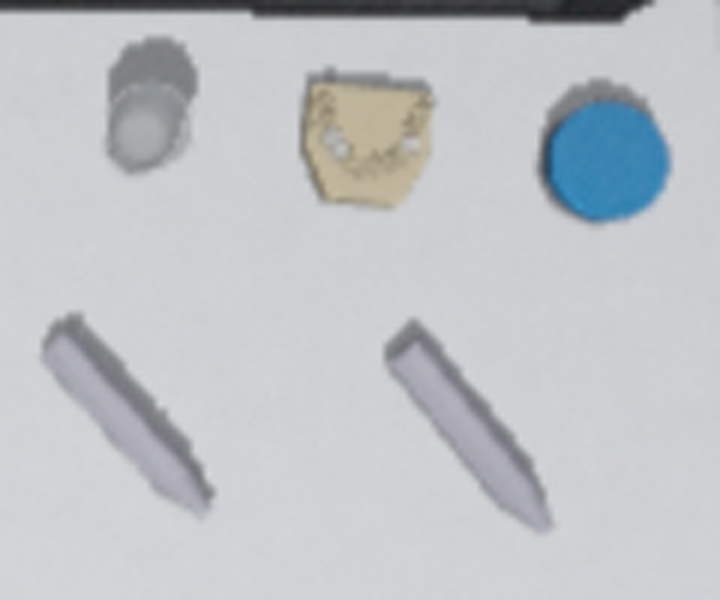

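View pics/s_a.png

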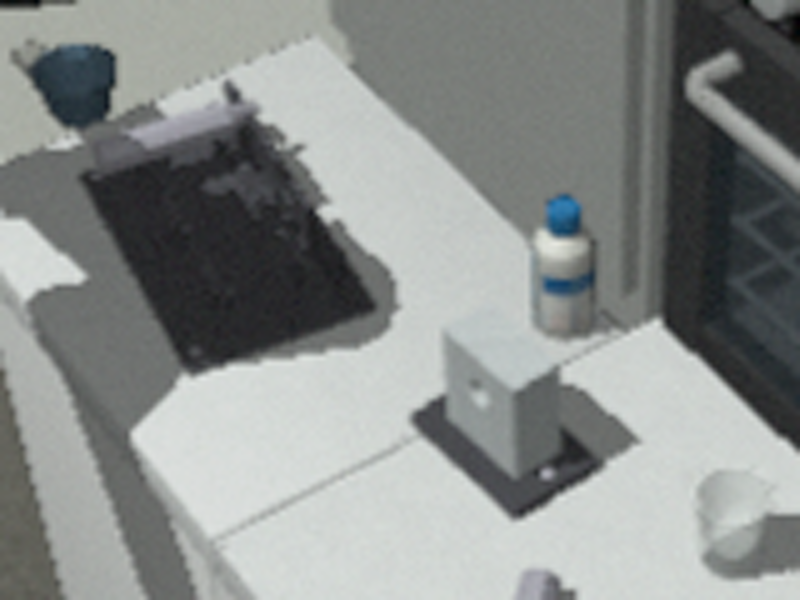

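View pics/s_b.png

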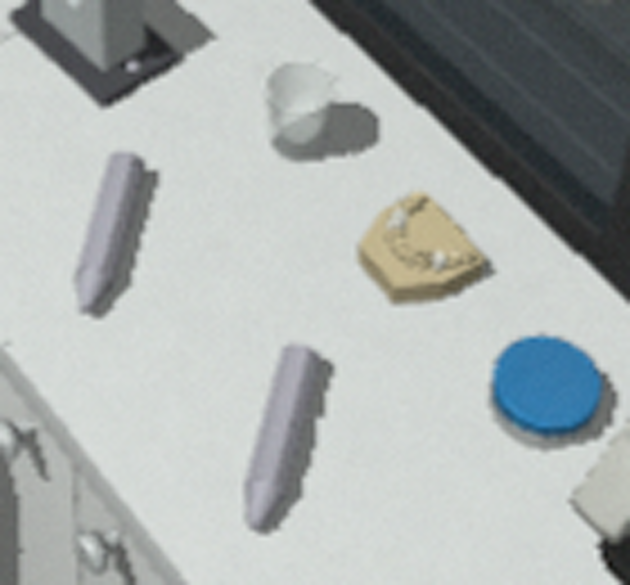

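```bash
cat > h.py <<'E'
import numpy as np,cv2
from scipy.spatial.transform import Rotation as R
def ray(c,u,v):
    d=np.array([(u-c["cx"])/c["fx"],-(v-c["cy"])/c["fy"],-1.]);return R.from_quat(c["rotation"]).apply(d)
def at(c,u,v,z):
    d=ray(c,u,v);p=np.array(c["position"]);return (p+d*(z-p[2])/d[2])
def proj(c,P):
    q=R.from_quat(c["rotation"]).inv().apply(np.atleast_2d(P)-c["position"])
    return np.c_[c["cx"]+c["fx"]*q[:,0]/-q[:,2],c["cy"]-c["fy"]*q[:,1]/-q[:,2]]
def crop(px,r0,r1,c0,c1,s,name):
    cv2.imwrite(name,cv2.resize(px[r0:r1,c0:c1,::-1],None,fx=s,fy=s,interpolation=cv2.INTER_CUBIC))
E
python3 - <<'E'
from h import *
from rig import robot
c=robot.camera("top")
def cr(p,s,ox,oy): return ((p[0]+.5)/s-.5+ox,(p[1]+.5)/s-.5+oy)
def show(n,pts,z,s,ox,oy):
    P=np.array([at(c,*cr(p,s,ox,oy),z) for p in pts]);print(n);print((P[:,:2]*1000).round(1), "c",(P.mean(0)*1000).round(1),"edges",[round(float(np.linalg.norm(P[i]-P[i-1])*1000),1) for i in range(len(P))])
    return P
show("foot TL TR BR BL",[(560,53),(728,46),(733,152),(565,160)],.01,5,190,185)
show("gtop",[(583,60),(703,55),(706,120),(587,122)],.09,5,190,185)
show("rack",[(75,45),(410,98),(370,308),(30,248)],.008,5,190,185)
show("P0 at z .053",[(92,60),(65,245)],.053,5,190,185)
px=c["pixels"].astype(int)
for nm,(a,b,d,e) in {"A":(215,253,348,385),"B":(215,256,405,440)}.items():
    s=px[a:b,d:e];m=((s[:,:,2]-s[:,:,1]>8)&(s.sum(2)>330)).astype(np.uint8)
    n,l,st,ce=cv2.connectedComponentsWithStats(m);k=1+st[1:,4].argmax()
    yx=np.argwhere(l==k);print(nm,len(yx))
    P=np.array([at(c,x+d,y+a,.018)[:2] for y,x in yx])*1000
    rect=cv2.minAreaRect(P.astype(np.float32));print(rect,P.mean(0))
    mm=P.mean(0);w,v=np.linalg.eigh(np.cov((P-mm).T));print(np.degrees(np.arctan2(v[1,1],v[0,1])))
E
```

```text
foot TL TR BR BL
[[580.6  59.7]
 [587.6 -48.2]
 [519.3 -52.7]
 [511.7  54.5]] c [549.8   3.4  10. ] edges [69.0, 108.1, 68.4, 107.5]
gtop
[[565.9  41.1]
 [570.6 -30.8]
 [531.4 -33.4]
 [528.6  37.7]] c [549.1   3.6  90. ] edges [37.5, 72.1, 39.2, 71.2]
rack
[[578.8 372.1]
 [549.5 155.3]
 [414.9 175.6]
 [448.  393.3]] c [497.8 274.1   8. ] edges [132.6, 218.8, 136.1, 220.2]
P0 at z .053
[[563.8 346.8]
 [449.2 356.9]] c [506.5 351.9  53. ] edges [115.0, 115.0]
A 236
((456.4147644042969, -147.9434814453125), (117.8687744140625, 22.622268676757812), 42.58522415161133) [ 457.88894074 -145.90625692]
-137.18424853752506
B 258
((453.4439392089844, -330.07635498046875), (117.9197006225586, 23.5390567779541), 39.007633209228516) [ 456.65063939 -327.32541992]
-141.19262458815533
```

Run:
```python
from h import *
from rig import robot
o=robot.get_obs();M=R.from_quat(o["tool_rot"]).as_matrix();print(M.round(3),o["time"])
psi=np.degrees(np.arctan2(M[1,0],M[0,0]));print("psi",psi,"q1,q6",np.degrees(o["q"][[0,5]]))
# base axis check
print(np.degrees(np.arctan2(o["position"][1],o["position"][0])))
```

```text
[[ 0.243 -0.001 -0.97 ]
 [ 0.97  -0.001  0.243]
 [-0.001 -1.     0.   ]] 0.2
psi 75.91824127256416 q1,q6 [ 65.69120538 -10.22682028]
75.92817498280988
```

```bash
cat >> h.py <<'E'
def plan(p,psi,tgt,tpsi,n,op):
    """rows in tool axes from p(mm),psi(deg) to tgt,tpsi; axes at start of each row"""
    p=np.array(p,float);rows=[]
    d=(np.array(tgt)-p)/n;dps=(tpsi-psi)/n
    tp=p.copy();ps=psi;td=psi
    for i in range(n):
        tp=tp+d;td+=dps;a=np.radians(ps);e=tp-p
        x=np.array([np.cos(a),np.sin(a),0]);z=np.array([-np.sin(a),np.cos(a),0])
        r=[round(float(e@x)),round(float(-e[2])),round(float(e@z))];t=round(-np.radians(td-ps),2)
        p=p+x*r[0]+z*r[2]-np.array([0,0,r[1]]);ps-=np.degrees(t);rows.append([r,t,op])
    print(str(rows).replace(" ",""));print("end",p.round(1),round(ps,1));return p,ps
def cur():
    from rig import robot
    o=robot.get_obs();M=R.from_quat(o["tool_rot"]).as_matrix()
    return o["position"]*1000,float(np.degrees(np.arctan2(M[1,0],M[0,0]))),o
E
python3 -c "
from h import *
p,s,o=cur()
p,s=plan(p,s,[450,350,222],75.9-68,8,1)
p,s=plan(p,s,[485,20,200],7.9-55.2,8,1)
p,s=plan(p,s,[457,-147,130],-47.3,4,1)"
```

```text
[[[-22,0,-44],np.float64(0.15),1],[[-15,0,-47],np.float64(0.15),1],[[-8,0,-48],np.float64(0.15),1],[[-1,0,-49],np.float64(0.14),1],[[6,0,-49],np.float64(0.15),1],[[14,0,-47],np.float64(0.15),1],[[20,0,-45],np.float64(0.15),1],[[27,0,-41],np.float64(0.15),1]]
end [450.1 350.  221.9] 7.7
[[[-1,3,-41],np.float64(0.12),1],[[4,2,-42],np.float64(0.12),1],[[8,3,-40],np.float64(0.12),1],[[14,3,-40],np.float64(0.12),1],[[18,3,-37],np.float64(0.12),1],[[22,2,-35],np.float64(0.12),1],[[27,3,-32],np.float64(0.12),1],[[30,3,-29],np.float64(0.12),1]]
end [485.   19.4 199.9] -47.3
[[[26,17,-33],np.float64(0.0),1],[[26,18,-34],np.float64(0.0),1],[[25,17,-33],np.float64(0.0),1],[[26,18,-33],np.float64(0.0),1]]
end [ 457.2 -146.5  129.9] -47.3
```

```bash
sed -i 's/t=round(-np.radians(td-ps),2)/t=round(float(-np.radians(td-ps)),2)/' h.py
python3 -m creep '[[[-22,0,-44],0.15,1],[[-15,0,-47],0.15,1],[[-8,0,-48],0.15,1],[[-1,0,-49],0.14,1],[[6,0,-49],0.15,1],[[14,0,-47],0.15,1],[[20,0,-45],0.15,1],[[27,0,-41],0.15,1]]' 20
python3 -c "
from h import *
print(*cur()[:2])"
```

```text
time: 1.0
position: [0.4514, 0.3488, 0.2225]
tool_rot: [-0.706, -0.045, 0.046, 0.706]
ft_force: [0.9, 0.8, -0.4]
grip_width: 0.0867
[451.44198216 348.7714256  222.50732423] 7.3754069744489525
```

```bash
python3 -m creep '[[[-1,3,-41],0.12,1],[[4,2,-42],0.12,1],[[8,3,-40],0.12,1],[[14,3,-40],0.12,1],[[18,3,-37],0.12,1],[[22,2,-35],0.12,1],[[27,3,-32],0.12,1],[[30,3,-29],0.12,1]]'
python3 -m creep '[[[26,17,-33],0,1],[[26,18,-34],0,1],[[25,17,-33],0,1],[[26,18,-33],0,1],[[0,0,0],0,1]]'
python3 - <<'E'
from h import *
from rig import robot
p,s,o=cur();print(p,s)
c=robot.camera("wrist");cv2.imwrite("pics/w1.png",c["pixels"][:,:,::-1]);print(c["position"],c["rotation"])
c=robot.camera("top");crop(c["pixels"],165,265,280,440,5,"pics/t1.png")
E
```

```text
time: 1.8
position: [0.4853, 0.0181, 0.2006]
tool_rot: [-0.647, 0.285, -0.285, 0.647]
ft_force: [1.3, 0.3, -0.9]
grip_width: 0.0867
time: 2.3
position: [0.4567, -0.1506, 0.1288]
tool_rot: [0.647, -0.286, 0.285, -0.647]
ft_force: [0.6, 0.7, 0.1]
grip_width: 0.0869
[ 456.71864759 -150.60068552  128.8233614 ] -47.62395333676018
[ 0.50682293 -0.10394619  0.29078179] [-0.11612431  0.05205652 -0.40073364  0.90731351]
```

View pics/w1.png

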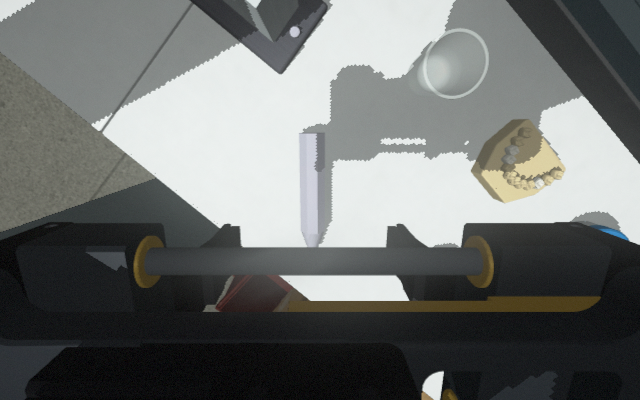

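View pics/t1.png

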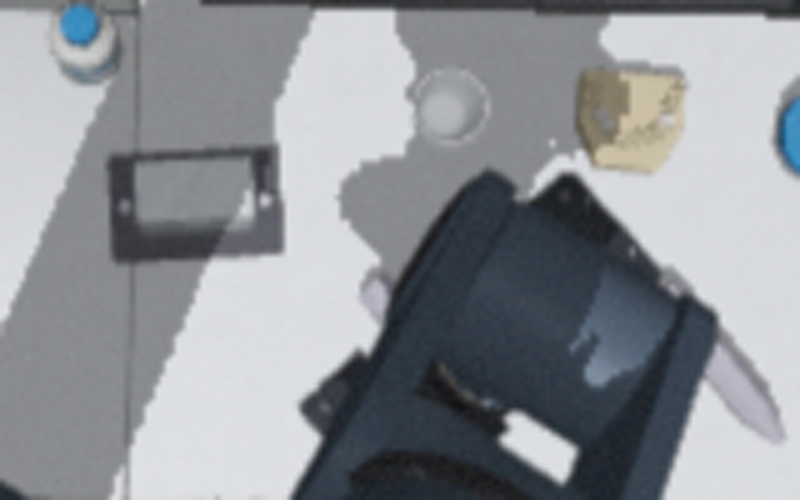

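Run:
```python
import cv2
t=cv2.imread("pics/w1.png")
cv2.imwrite("pics/w1c.png",cv2.resize(t[120:260,270:360],None,fx=4,fy=4,interpolation=cv2.INTER_CUBIC))
```

```text
(no output)
```

View pics/w1c.png

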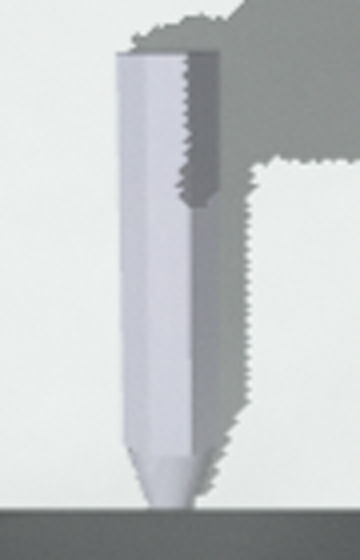

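Run:
```python
from h import *
from rig import robot
c=robot.camera("wrist")
def P(u,v,z): return at(c,(u+.5)/4-.5+270,(v+.5)/4-.5+120,z)*1000
a=P(147,52,.024);b=P(190,52,.024);s1=P(150,452,.024);s2=P(191,455,.024)
for n,x in zip("a b s1 s2".split(),(a,b,s1,s2)): print(n,x.round(1))
sq=(a+b)/2;sh=(s1+s2)/2;d=sh-sq;L=np.linalg.norm(d);u=d/L
print("flat width",np.linalg.norm(a-b),"len to shoulder",L,"yaw",np.degrees(np.arctan2(d[1],d[0])),"mid from sq",sq+u*60,"mid from sh",sh-u*36)
p,s,o=cur();print(p,s,o["time"])
```

```text
a [ 495.9 -101.1   24. ]
b [ 502.4 -108.2   24. ]
s1 [ 425.5 -165.9   24. ]
s2 [ 431.7 -173.8   24. ]
flat width 9.653174238885558 len to shoulder 96.08806763363091 yaw -137.2570541470849 mid from sq [ 455.11001616 -145.36394718   24.        ] mid from sh [ 455.04533875 -145.4237196    24.        ]
[ 457.13919243 -145.81899188  130.50532072] -47.319025772742606 2.45
```

```bash
python3 -m creep '[[[-2,30,-1],0,1],[[0,35,0],0,1],[[0,35,0],0,1],[[0,15,0],0,1],[[0,10,0],0,1],[[0,0,0],0,1]]' 25
python3 -c "
from h import *
print(*cur()[:2])"
```

```text
time: 3.05
position: [0.4553, -0.144, 0.0051]
tool_rot: [-0.648, 0.283, -0.282, 0.648]
ft_force: [0.3, 0.1, 0.9]
grip_width: 0.0872
[ 455.33753325 -143.99213791    5.12679563] -47.144651094550696
```

```bash
python3 -m creep '[[[0,0,0],0,0],[[0,0,0],0,0],[[0,0,0],0,0],[[0,0,0],0,0],[[0,0,0],0,0],[[0,0,0],0,0]]' 40
python3 -m creep '[[[0,-5,0],0,0],[[0,-30,0],0,0],[[0,-40,0],0,0],[[0,-40,0],0,0],[[0,0,0],0,0]]'
python3 -c "
from h import *
p,s,o=cur();print(p,s)
plan(p,s,[430,-20,119],93.7,17,0)"
```

```text
time: 3.65
position: [0.4554, -0.1455, 0.0057]
tool_rot: [0.648, -0.283, 0.284, -0.648]
ft_force: [-0.4, -0.4, 1.2]
grip_width: 0.047
time: 4.15
position: [0.4582, -0.147, 0.1251]
tool_rot: [0.648, -0.28, 0.287, -0.647]
ft_force: [0.5, -0.5, -0.1]
grip_width: 0.0069
[ 458.19521667 -146.95465526  125.10919851] -47.26255615146811
[[[-7,0,4],-0.14,0],[[-6,1,5],-0.15,0],[[-5,0,5],-0.14,0],[[-4,0,6],-0.15,0],[[-4,1,7],-0.14,0],[[-2,0,7],-0.15,0],[[-1,1,8],-0.14,0],[[-1,0,8],-0.15,0],[[1,0,7],-0.14,0],[[2,1,8],-0.15,0],[[3,0,7],-0.14,0],[[4,0,6],-0.15,0],[[5,1,6],-0.14,0],[[6,0,5],-0.15,0],[[6,0,4],-0.14,0],[[7,1,4],-0.15,0],[[7,0,2],-0.14,0]]
end [429.8 -20.3 119.1] 93.7
```

The fingers were still closing when I lifted, so the bar wasn't grasped. I'll reopen and look again.

```bash
python3 -m creep '[[[0,0,0],0,1],[[0,0,0],0,1],[[0,0,0],0,1],[[0,0,0],0,1],[[0,0,0],0,1],[[0,0,0],0,1],[[0,0,0],0,1],[[0,0,0],0,1]]'
python3 - <<'E'
from h import *
from rig import robot
p,s,o=cur();print(p,s)
c=robot.camera("wrist");cv2.imwrite("pics/w2.png",c["pixels"][:,:,::-1]);crop(c["pixels"],120,260,270,360,4,"pics/w2c.png")
E
```

```text
time: 4.95
position: [0.4553, -0.1454, 0.1205]
tool_rot: [-0.648, 0.284, -0.283, 0.648]
ft_force: [1.1, 0.2, -0.0]
grip_width: 0.0632
[ 455.28757012 -145.351157    120.45092289] -47.27050897747049
```

View pics/w2c.png

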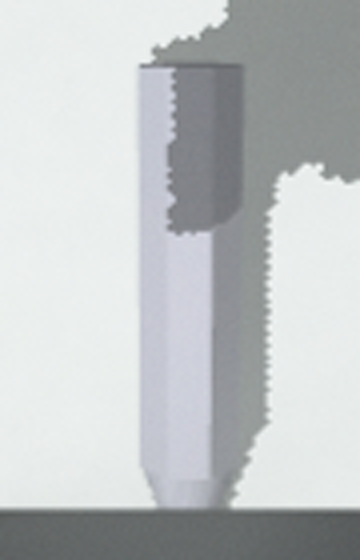

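Run:
```python
from h import *
from rig import robot
c=robot.camera("wrist")
def P(u,v,z): return at(c,(u+.5)/4-.5+270,(v+.5)/4-.5+120,z)*1000
a=P(167,65,.024);b=P(214,65,.024);s1=P(167,477,.024);s2=P(212,479,.024)
sq=(a+b)/2;sh=(s1+s2)/2;d=sh-sq;L=np.linalg.norm(d);u=d/L
print("flat width",np.linalg.norm(a-b),"len to shoulder",L,"yaw",np.degrees(np.arctan2(d[1],d[0])),"mid from sq",sq+u*60,"mid from sh",sh-u*36)
p,s,o=cur();print(p,s,o["time"])
```

```text
flat width 10.202029247359814 len to shoulder 96.10753033796479 yaw -137.2538926396175 mid from sq [ 454.99217243 -149.1556738    24.        ] mid from sh [ 454.91320552 -149.22866011   24.        ]
[ 455.32881473 -145.37460622  120.57272719] -47.269524146725125 5.05
```

```bash
python3 -m creep '[[[3,30,-3],0,0.7],[[0,35,0],0,0.7],[[0,30,0],0,0.7],[[0,15,0],0,0.7],[[0,6,0],0,0.7],[[0,0,0],0,0.7]]' 40
python3 -m creep '[[[0,0,0],0,0],[[0,0,0],0,0],[[0,0,0],0,0],[[0,0,0],0,0],[[0,0,0],0,0],[[0,0,0],0,0],[[0,0,0],0,0],[[0,0,0],0,0]]' 40
```

```text
time: 5.65
position: [0.4549, -0.1495, 0.004]
tool_rot: [-0.648, 0.284, -0.283, 0.648]
ft_force: [0.0, -0.2, 0.6]
grip_width: 0.061
time: 6.45
position: [0.4554, -0.1498, 0.0048]
tool_rot: [0.648, -0.283, 0.284, -0.648]
ft_force: [-0.5, 0.7, 4.4]
grip_width: 0.0235
```

```bash
python3 -m creep '[[[0,0,0],0,0],[[0,-5,0],0,0],[[0,-20,0],0,0],[[0,-30,0],0,0],[[0,-35,0],0,0],[[0,-20,0],0,0],[[0,0,0],0,0]]' 50
python3 - <<'E'
from h import *
from rig import robot
p,s,o=cur();print(p,s,o["ft_force"],o["moment"])
c=robot.camera("wrist");cv2.imwrite("pics/w3.png",c["pixels"][:,:,::-1])
plan(p,s,[430,-20,115],93.7,17,0)
E
```

```text
time: 7.15
position: [0.4564, -0.1503, 0.1167]
tool_rot: [0.648, -0.282, 0.285, -0.648]
ft_force: [1.6, -0.1, -2.1]
grip_width: 0.0238
[ 456.41845148 -150.30150548  116.70767193] -47.257199790151766 [ 1.55386683 -0.07238821 -2.09598071] [-0.16579835  0.11203005 -0.07285752]
[[[-7,0,4],-0.14,0],[[-6,0,5],-0.15,0],[[-5,0,6],-0.14,0],[[-4,0,6],-0.15,0],[[-4,1,7],-0.14,0],[[-2,0,8],-0.15,0],[[-1,0,7],-0.14,0],[[0,0,8],-0.15,0],[[1,0,8],-0.14,0],[[2,0,8],-0.15,0],[[3,0,7],-0.14,0],[[4,0,6],-0.15,0],[[5,0,6],-0.14,0],[[6,0,5],-0.15,0],[[7,1,4],-0.14,0],[[7,0,4],-0.15,0],[[8,0,2],-0.14,0]]
end [429.8 -19.7 114.7] 93.7
```

View pics/w3.png

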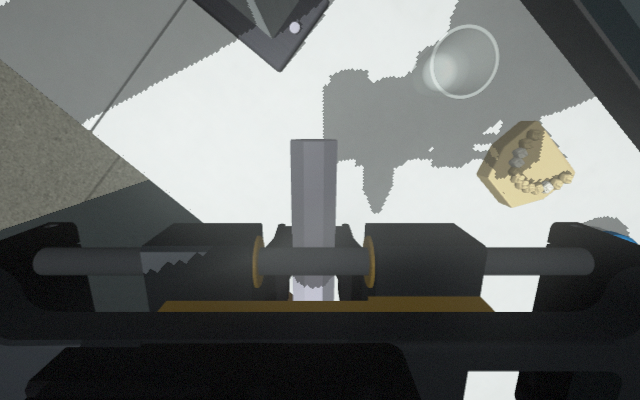

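```bash
python3 -m creep '[[[-7,0,4],-0.14,0],[[-6,0,5],-0.15,0],[[-5,0,6],-0.14,0],[[-4,0,6],-0.15,0],[[-4,0,7],-0.14,0],[[-2,0,8],-0.15,0],[[-1,0,7],-0.14,0],[[0,0,8],-0.15,0]]'
python3 -m creep '[[[1,0,8],-0.14,0],[[2,0,8],-0.15,0],[[3,0,7],-0.14,0],[[4,0,6],-0.15,0],[[5,0,6],-0.14,0],[[6,0,5],-0.15,0],[[7,0,4],-0.14,0],[[7,0,4],-0.15,0]]'
python3 - <<'E'
from h import *
p,s,o=cur();print(p,s,o["q"],o["grip_width"])
plan(p,s,[441.7,-4.1,90],94,3,0)
E
```

```text
time: 8.0
position: [0.4417, -0.0877, 0.1127]
tool_rot: [-0.696, -0.119, 0.121, 0.698]
ft_force: [-0.7, 0.8, -2.5]
grip_width: 0.0233
time: 8.8
position: [0.4287, -0.0264, 0.1129]
tool_rot: [-0.516, -0.482, 0.483, 0.518]
ft_force: [0.3, 0.2, -1.3]
grip_width: 0.0238
[428.66124102 -26.42571016 112.87433746] 85.99760000053826 [-3.23012609e-01  4.71285549e-01  2.01277255e+00  4.60890553e-05
  6.61378713e-01 -1.82399214e+00] 0.023769607075921212
[[[8,8,-4],-0.05,0],[[7,7,-4],-0.04,0],[[8,8,-5],-0.05,0]]
end [442.2  -3.7  89.9] 94.0
```

```bash
python3 -m creep '[[[8,8,-4],-0.05,0],[[7,7,-4],-0.04,0],[[8,8,-5],-0.05,0],[[0,0,0],0,0]]'
python3 - <<'E'
from h import *
from rig import robot
p,s,o=cur();print(p,s,o["ft_force"],o["moment"])
c=robot.camera("scene");crop(c["pixels"],170,270,240,360,6,"pics/s4.png")
c=robot.camera("top");crop(c["pixels"],180,240,280,380,6,"pics/t4.png")
c=robot.camera("wrist");cv2.imwrite("pics/w4.png",c["pixels"][:,:,::-1])
E
```

```text
time: 9.2
position: [0.4437, -0.0036, 0.09]
tool_rot: [-0.483, -0.516, 0.517, 0.484]
ft_force: [0.1, 0.6, -1.8]
grip_width: 0.0232
[443.72976945  -3.5687607   89.96928747] 93.77148313551038 [ 0.08914435  0.56286259 -1.8478154 ] [ 0.03194629 -0.02852685 -0.00269539]
```

View pics/s4.png

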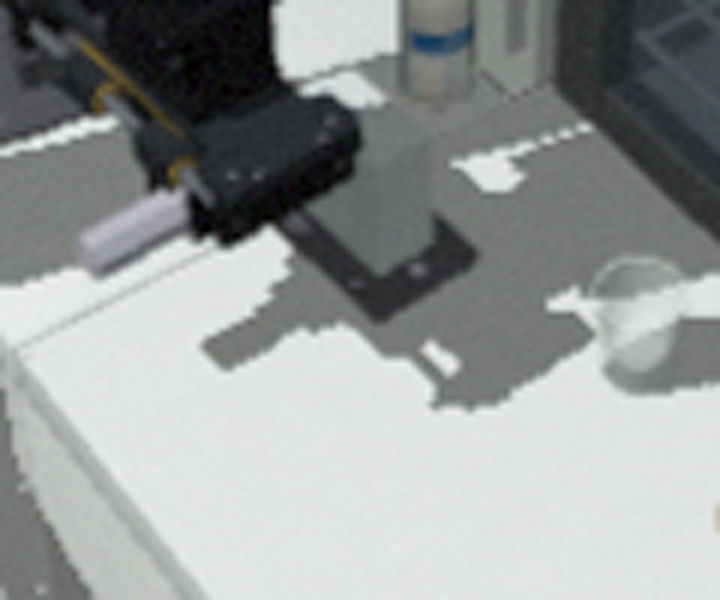

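View pics/w4.png

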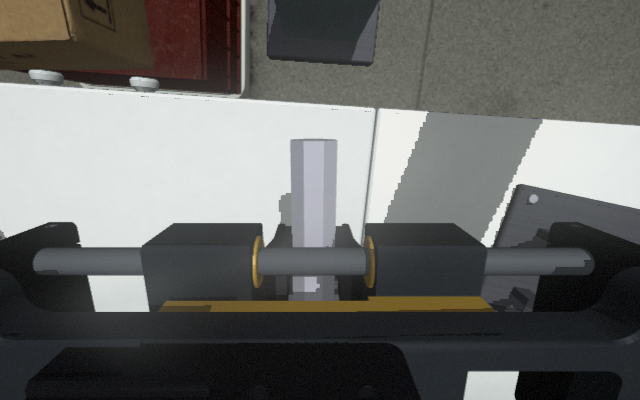

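View pics/t4.png

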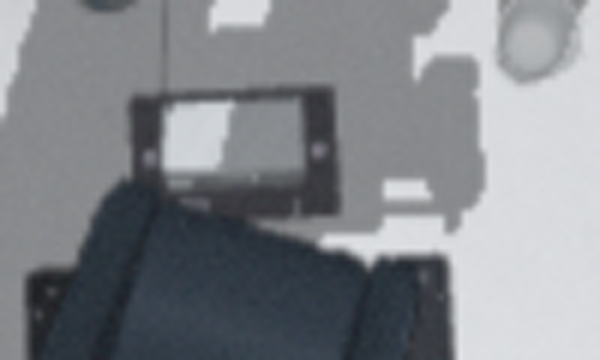

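Run:
```python
from h import *
from rig import robot
p,s,o=cur();c=robot.camera("wrist")
a=np.radians(s-90);d=np.array([np.cos(a),np.sin(a),0]);n=np.array([-d[1],d[0],0])
for dz in (5,7.2,9):
  for l in(-62,-60,-58):
    P=p+[0,0,dz+12]+l*d
    print(dz,l,proj(c,np.array([P+4.97*n,P-4.97*n])/1000).round(1).tolist(),end=" ")
    Q=p+[0,0,dz+4.97]+l*d
    print(proj(c,np.array([Q+12*n,Q-12*n])/1000).round(1).tolist())
crop(c["pixels"],125,240,275,355,6,"pics/w4c.png")
```

```text
5 -62 [[322.1, 137.5], [301.7, 137.5]] [[335.4, 136.8], [288.5, 136.8]]
5 -60 [[322.0, 141.6], [301.7, 141.6]] [[335.3, 140.8], [288.6, 140.8]]
5 -58 [[322.0, 145.8], [301.8, 145.8]] [[335.3, 144.7], [288.6, 144.8]]
7.2 -62 [[322.2, 137.7], [301.5, 137.7]] [[335.7, 137.0], [288.1, 137.0]]
7.2 -60 [[322.2, 141.9], [301.6, 141.9]] [[335.7, 141.0], [288.2, 141.1]]
7.2 -58 [[322.2, 146.1], [301.6, 146.1]] [[335.6, 145.0], [288.3, 145.1]]
9 -62 [[322.3, 137.9], [301.4, 137.9]] [[336.0, 137.2], [287.8, 137.2]]
9 -60 [[322.3, 142.1], [301.4, 142.2]] [[335.9, 141.2], [287.9, 141.3]]
9 -58 [[322.3, 146.4], [301.5, 146.4]] [[335.9, 145.3], [288.0, 145.3]]
```

View pics/w4c.png

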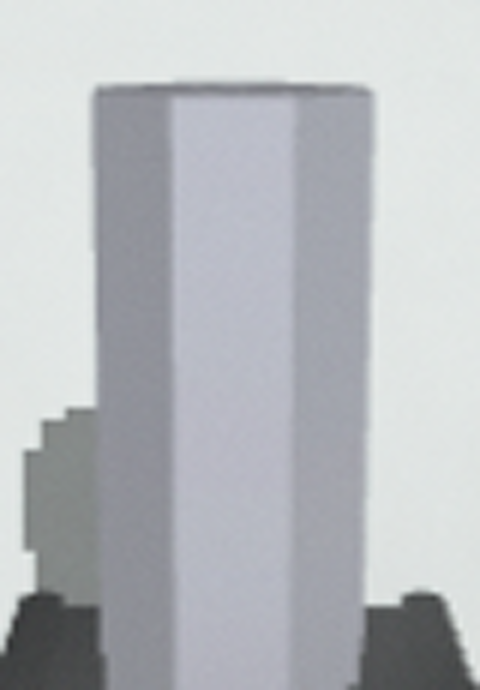

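```bash
python3 -m creep '[[[0,20,0],0,0],[[0,17,0],0,0],[[0,0,-12],0,0],[[0,0,-12],0,0],[[0,0,0],0,0]]'
python3 -c "
from h import *
print(*cur()[:2])"
```

```text
time: 9.9
position: [0.4722, -0.0039, 0.0557]
tool_rot: [0.486, 0.517, -0.515, -0.481]
ft_force: [0.6, -1.0, -2.5]
grip_width: 0.0232
[472.18677821  -3.8684957   55.68337439] 93.68104845404947
```

```bash
python3 -m creep '[[[0,0,-4],0,0],[[0,0,-4],0,0],[[0,0,0],0,0]]'
python3 -m creep '[[[0,0,-3],0,0],[[0,0,0],0,0]]'
```

```text
time: 10.2
position: [0.4764, -0.0025, 0.055]
tool_rot: [0.484, 0.516, -0.516, -0.483]
ft_force: [0.4, 1.7, -1.9]
grip_width: 0.0232
time: 10.4
position: [0.4789, -0.0023, 0.0547]
tool_rot: [0.484, 0.516, -0.516, -0.483]
ft_force: [-0.2, 0.6, -1.9]
grip_width: 0.0232
```

```bash
python3 -m creep '[[[0,1,-3],0,0],[[0,0,-2],0,0],[[0,0,0],0,0]]'
python3 -m creep '[[[0,0,-2],0,0],[[0,0,0],0,0]]'
python3 -c "
from h import *
print(*cur()[:2])"
```

```text
time: 10.7
position: [0.4836, -0.0019, 0.0534]
tool_rot: [-0.484, -0.516, 0.516, 0.484]
ft_force: [-0.4, -0.6, -2.4]
grip_width: 0.0232
time: 10.9
position: [0.4849, -0.0015, 0.0533]
tool_rot: [-0.483, -0.516, 0.516, 0.484]
ft_force: [-1.6, 0.9, -2.9]
grip_width: 0.0233
[484.94549518  -1.51670593  53.33638068] 93.68400040619944
```

```bash
python3 -m creep '[[[0,0,-2],0,0],[[0,0,0],0,0]]'
python3 -m creep '[[[0,0,-1],0,0],[[0,0,0],0,0]]'
python3 -c "
from h import *
print(*cur()[:2])"
```

```text
time: 11.1
position: [0.4862, -0.0012, 0.0532]
tool_rot: [-0.483, -0.515, 0.516, 0.485]
ft_force: [-2.3, 2.1, -2.8]
grip_width: 0.0233
time: 11.3
position: [0.4867, -0.001, 0.0532]
tool_rot: [-0.482, -0.515, 0.517, 0.485]
ft_force: [-4.7, 2.7, -3.8]
grip_width: 0.0232
[486.69483905  -1.03767464  53.18989441] 93.69412102752698
```

Contact came only at TCP x≈0.487, about 15 mm past the point where a square end would stop, with force rising to about 5 N. That confirms the chamfered end is in the bore. I'll back out and go look at the rack.

```bash
python3 -m creep '[[[0,0,5],0,0],[[0,0,15],0,0],[[0,0,20],0,0],[[0,-20,8],0,0],[[0,-40,0],0,0],[[0,-40,0],0,0]]'
python3 - <<'E'
from h import *
p,s,o=cur();print(p,s)
p,s=plan(p,s,[470,60,210],40,6,0)
p,s=plan(p,s,[490,110,220],-8.5,6,0)
E
```

```text
time: 11.9
position: [0.4419, -0.0056, 0.1549]
tool_rot: [0.485, 0.516, -0.515, -0.483]
ft_force: [1.7, 0.2, -2.3]
grip_width: 0.0234
[441.86587282  -5.62896202 154.88856182] 93.6319093923259
[[[11,-9,-5],0.16,0],[[11,-9,-4],0.15,0],[[12,-10,-2],0.16,0],[[12,-9,0],0.15,0],[[11,-9,2],0.16,0],[[12,-9,4],0.16,0]]
end [469.8  60.5 209.9] 39.8
[[[8,-2,4],0.14,0],[[7,-1,5],0.14,0],[[6,-2,7],0.14,0],[[6,-2,7],0.14,0],[[4,-1,7],0.14,0],[[4,-2,9],0.14,0]]
end [490.3 110.2 219.9] -8.4
```

```bash
python3 -m creep '[[[11,-10,-5],0.15,0],[[11,-9,-4],0.15,0],[[12,-10,-2],0.15,0],[[12,-9,0],0.15,0],[[11,-9,2],0.15,0],[[12,-9,4],0.15,0]]'
python3 -m creep '[[[8,-2,4],0.14,0],[[7,-1,5],0.15,0],[[6,-2,7],0.15,0],[[6,-2,7],0.15,0],[[4,-1,7],0.15,0],[[4,-2,9],0.15,0],[[0,0,0],0,0]]'
python3 - <<'E'
from h import *
from rig import robot
p,s,o=cur();print(p,s)
c=robot.camera("wrist");cv2.imwrite("pics/w5.png",c["pixels"][:,:,::-1])
E
```

```text
time: 12.5
position: [0.4695, 0.0615, 0.2108]
tool_rot: [0.662, 0.254, -0.25, -0.66]
ft_force: [0.1, 0.4, -3.0]
grip_width: 0.0231
time: 13.2
position: [0.4892, 0.1124, 0.2206]
tool_rot: [-0.705, 0.052, -0.057, 0.705]
ft_force: [1.0, -0.4, -2.8]
grip_width: 0.0237
[489.23812739 112.35313969 220.60524823] -8.830854880156625
```

View pics/w5.png

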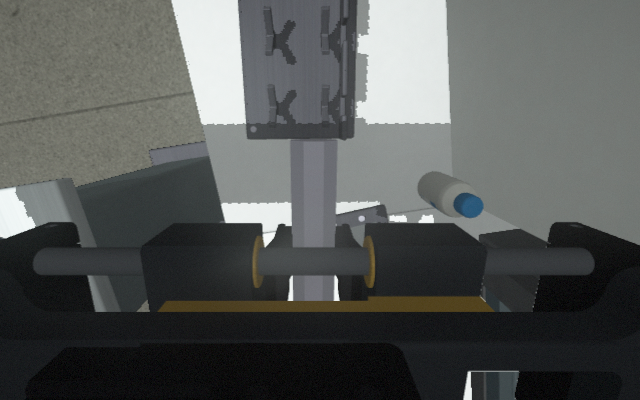

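Run:
```python
import cv2
t=cv2.imread("pics/w5.png")
cv2.imwrite("pics/w5c.png",cv2.resize(t[0:145,232:372],None,fx=4,fy=4,interpolation=cv2.INTER_CUBIC))
```

```text
(no output)
```

View pics/w5c.png

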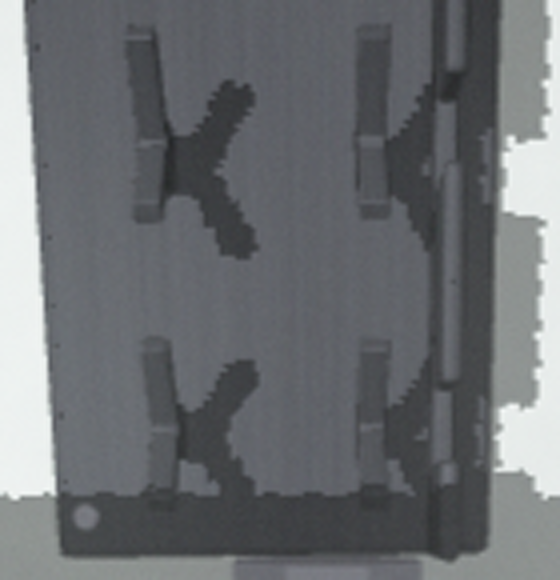

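Run:
```python
from h import *
from rig import robot
c=robot.camera("wrist")
def P(u,v,z): return at(c,(u+.5)/4-.5+232,(v+.5)/4-.5,z)*1000
q={}
for n,(a,b) in {"mid":((150,142),(372,141)),"right":((162,429),(372,428))}.items():
    A,B=P(*a,.028),P(*b,.028);d=B-A;q[n]=(A+B)/2
    print(n,A[:2].round(1),B[:2].round(1),np.linalg.norm(d).round(1),"yaw",np.degrees(np.arctan2(d[1],d[0])).round(2),"mid",((A+B)/2).round(1))
d=q["mid"]-q["right"];print(np.linalg.norm(d),np.degrees(np.arctan2(-d[0],d[1])))
print("plate", P(452,165,.049).round(1),P(452,385,.049).round(1),"inner/outer",P(442,275,.049).round(1),P(462,275,.049).round(1))
for v in(100,165,385,465): print("notch edge",P(445,v,.049).round(1))
print("corners",P(62,553,.008).round(1),P(488,553,.008).round(1))
```

```text
mid [465.  279.2] [525.2 270.3] 60.8 yaw -8.42 mid [495.1 274.8  28. ]
right [454.2 204.9] [514.5 195.9] 60.9 yaw -8.44 mid [484.4 200.4  28. ]
75.14567847028427 -8.190150742806571
plate [543.2 256.3  49. ] [536.5 202.7  49. ] inner/outer [537.3 230.5  49. ] [542.5 229.7  49. ]
notch edge [543.3 271.5  49. ]
notch edge [541.4 256.6  49. ]
notch edge [534.6 203.   49. ]
notch edge [532.  182.3  49. ]
corners [413.8 174.4   8. ] [546.3 154.1   8. ]
```

Run:
```python
from h import *
p,s,o=cur();print(p,s)
p,s=plan(p,s,[485,190,200],36,6,0)
p,s=plan(p,s,[495,274.8,120],81.65,6,0)
```

```text
[487.65039578 111.65248586 219.9709237 ] -8.682417312491014
[[[-2,3,13],-0.13,0],[[-1,4,13],-0.13,0],[[1,3,13],-0.13,0],[[2,3,13],-0.13,0],[[5,4,12],-0.13,0],[[6,3,12],-0.13,0]]
end [485.3 190.4 200. ] 36.0
[[[10,13,10],-0.13,0],[[11,14,10],-0.14,0],[[11,13,7],-0.13,0],[[13,13,6],-0.13,0],[[14,14,4],-0.13,0],[[14,13,2],-0.14,0]]
end [495.4 274.8 120. ] 81.8
```

```bash
python3 -m creep '[[[-2,3,13],-0.13,0],[[-1,4,13],-0.13,0],[[1,3,13],-0.13,0],[[2,3,13],-0.13,0],[[5,4,12],-0.13,0],[[6,3,12],-0.13,0]]'
python3 -m creep '[[[10,13,10],-0.13,0],[[11,14,10],-0.14,0],[[11,13,7],-0.13,0],[[13,13,6],-0.13,0],[[14,14,4],-0.13,0],[[14,13,2],-0.14,0],[[0,0,0],0,0],[[0,0,0],0,0]]'
python3 - <<'E'
from h import *
p,s,o=cur();print(p,s,o["q"].round(2))
p,s=plan(p,s,[495,274.8,60],81.65,2,0)
E
```

```text
time: 13.9
position: [0.485, 0.1906, 0.1994]
tool_rot: [0.672, 0.22, -0.22, -0.672]
ft_force: [0.0, -0.0, -2.5]
grip_width: 0.0234
time: 14.7
position: [0.4952, 0.2746, 0.1195]
tool_rot: [0.536, 0.462, -0.462, -0.535]
ft_force: [0.4, -0.4, -2.9]
grip_width: 0.0234
[495.19665175 274.58408452 119.50143515] 81.57516162564721 [ 0.31  0.59  1.67 -0.    0.88 -1.11]
[[[0,30,0],-0.0,0],[[0,30,0],-0.0,0]]
end [495.2 274.6  59.5] 81.6
```

```bash
python3 -m creep '[[[0,30,0],0,0],[[0,30,0],0,0],[[0,12,0],0,0],[[0,0,0],0,0],[[0,0,0],0,0]]'
python3 -m creep '[[[0,4,0],0,0],[[0,2,0],0,0],[[0,0,0],0,0]]'
python3 - <<'E'
from h import *
p,s,o=cur();print(p,s,o["ft_force"],o["moment"].round(2))
E
```

```text
time: 15.2
position: [0.4961, 0.275, 0.0485]
tool_rot: [0.536, 0.463, -0.462, -0.535]
ft_force: [0.7, -0.7, -1.6]
grip_width: 0.0232
time: 15.5
position: [0.4954, 0.2753, 0.042]
tool_rot: [0.535, 0.463, -0.462, -0.535]
ft_force: [-0.1, 0.1, -1.8]
grip_width: 0.0237
[495.40034889 275.27376383  41.99856447] 81.64691225712805 [-0.1028628   0.13184549 -1.77339486] [ 0.02 -0.01  0.06]
```

```bash
python3 -m creep '[[[0,2,0],0,0],[[0,1,0],0,0],[[0,0,0],0,0]]'
python3 -m creep '[[[0,1,0],0,0],[[0,0,0],0,0]]'
python3 - <<'E'
from h import *
p,s,o=cur();print(p,s,o["ft_force"],o["moment"].round(2))
E
```

```text
time: 15.8
position: [0.495, 0.2752, 0.0384]
tool_rot: [-0.535, -0.462, 0.462, 0.535]
ft_force: [0.5, 0.4, -2.0]
grip_width: 0.0234
time: 16.0
position: [0.4953, 0.2752, 0.0379]
tool_rot: [0.535, 0.462, -0.462, -0.535]
ft_force: [-0.8, 0.4, 0.1]
grip_width: 0.0236
[495.26257553 275.24778848  37.88545609] 81.66756866415669 [-0.80247012  0.43166228  0.10823811] [0.02 0.05 0.05]
```

```bash
python3 -m creep '[[[0,0.5,0],0,0],[[0,0,0],0,0]]'
python3 -m creep '[[[0,0,0],0,0.5],[[0,0,0],0,0.5],[[0,0,0],0,0.5],[[0,0,0],0,0.5],[[0,0,0],0,0.5]]'
```

```text
time: 16.2
position: [0.4952, 0.2752, 0.0379]
tool_rot: [0.535, 0.462, -0.462, -0.535]
ft_force: [-1.8, 0.4, 4.8]
grip_width: 0.0232
time: 16.7
position: [0.4952, 0.2752, 0.0369]
tool_rot: [-0.535, -0.462, 0.462, 0.535]
ft_force: [0.7, 0.7, 0.1]
grip_width: 0.0429
```

Released. I'll go straight up, then move to the rack's right side to inspect.

```bash
python3 -m creep '[[[0,-5,0],0,0.5],[[0,-25,0],0,0.5],[[0,-40,0],0,0.5],[[0,-45,0],0,0.5],[[0,-45,0],0,0.5]]'
python3 - <<'E'
from h import *
p,s,o=cur();print(p,s)
p,s=plan(p,s,[490,130,220],-8.5,11,1)
E
```

```text
time: 17.2
position: [0.4947, 0.275, 0.1987]
tool_rot: [-0.535, -0.462, 0.462, 0.535]
ft_force: [0.1, -0.0, -1.5]
grip_width: 0.0435
[494.6877405  275.03298521 198.68885101] 81.64419771434508
[[[-13,-2,-1],0.14,1],[[-13,-2,-4],0.15,1],[[-12,-2,-5],0.14,1],[[-11,-2,-7],0.14,1],[[-11,-2,-8],0.15,1],[[-8,-2,-10],0.14,1],[[-8,-2,-11],0.14,1],[[-6,-1,-12],0.14,1],[[-4,-2,-12],0.15,1],[[-2,-2,-13],0.14,1],[[0,-2,-13],0.14,1]]
end [490.4 130.3 219.7] -8.3
```

```bash
python3 -m creep '[[[-13,-2,-1],0.14,0.8],[[-13,-2,-4],0.15,0.8],[[-12,-2,-5],0.14,0.8],[[-11,-2,-7],0.14,0.8],[[-11,-2,-8],0.15,0.8],[[-8,-2,-10],0.14,0.8]]'
python3 -m creep '[[[-8,-2,-11],0.14,0.8],[[-6,-1,-12],0.14,0.8],[[-4,-2,-12],0.15,0.8],[[-2,-2,-13],0.14,0.8],[[0,-2,-13],0.14,0.8],[[0,0,0],0,0.8]]'
python3 - <<'E'
from h import *
from rig import robot
p,s,o=cur();print(p,s)
c=robot.camera("wrist");cv2.imwrite("pics/w6.png",c["pixels"][:,:,::-1]);crop(c["pixels"],0,160,220,380,4,"pics/w6c.png")
E
```

```text
time: 17.8
position: [0.4925, 0.1956, 0.2094]
tool_rot: [0.68, 0.195, -0.195, -0.68]
ft_force: [-0.6, 0.6, -0.4]
grip_width: 0.0692
time: 18.4
position: [0.491, 0.1293, 0.2186]
tool_rot: [0.705, -0.052, 0.052, -0.705]
ft_force: [0.3, -0.2, -0.3]
grip_width: 0.0698
[490.99155929 129.34285303 218.57438626] -8.404474560155927
```

View pics/w6c.png

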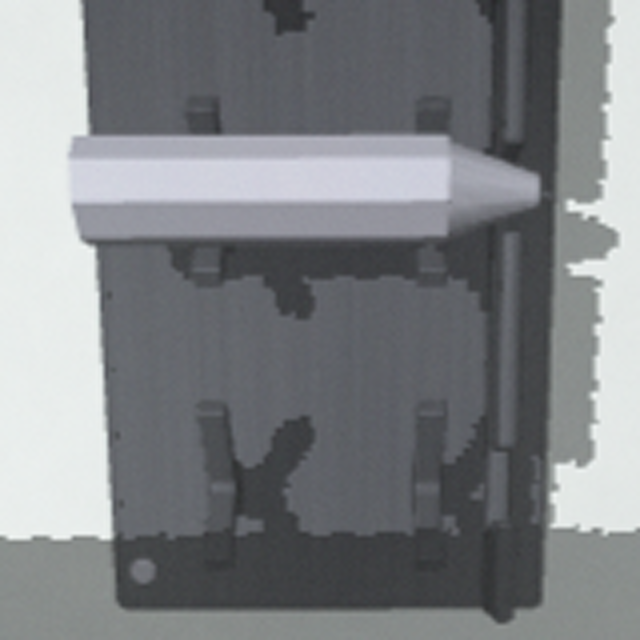

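Run:
```python
from h import *
from rig import robot
c=robot.camera("wrist")
def P(u,v,z): return at(c,(u+.5)/4-.5+220,(v+.5)/4-.5,z)*1000
a=(P(72,157,.057)+P(72,201,.057))/2;b=(P(449,158,.057)+P(448,201,.057))/2
d=b-a;L=np.linalg.norm(d);print(a,b,L,np.degrees(np.arctan2(d[1],d[0])),"mid",a+d/L*60, "widths",np.linalg.norm(P(72,157,.057)-P(72,201,.057)),np.linalg.norm(P(449,158,.057)-P(448,201,.057)))
t=P(541,190,.045);print("tip",t)
A,B=P(222,487,.028),P(428,487,.028);d=B-A;print("right",(A+B)/2,np.linalg.norm(d),np.degrees(np.arctan2(d[1],d[0])))
p,s,o=cur();print(o["time"])
# next: above B
p,s=plan(p,s,[500,-60,215],-8.5,4,.8)
p,s=plan(p,s,[454,-329,130],-51,6,.8)
```

```text
[435.58340588 285.08542452  57.        ] [529.51869471 271.30172625  57.        ] 94.9411861390171 -8.347786203391387 mid [494.94770876 276.37453803  57.        ] widths 10.103591725347416 9.855378068575014
tip [554.28563655 268.06334329  45.        ]
right [485.96791915 202.04241857  28.        ] 60.223169080719316 -8.278268136246052
18.5
[[[9,1,-47],0.0,0.8],[[9,1,-47],0.0,0.8],[[9,0,-46],0.0,0.8],[[9,1,-47],0.01,0.8]]
end [499.8 -59.7 215.3] -8.8
[[[-1,14,-46],0.12,0.8],[[5,14,-45],0.13,0.8],[[11,15,-44],0.12,0.8],[[15,14,-43],0.12,0.8],[[21,14,-40],0.12,0.8],[[26,14,-38],0.13,0.8]]
end [ 454.3 -329.3  130.3] -51.2
```

The first bar is racked: yaw −8.3°, middle within about 1 mm of the nest, cone in the notch. On to the second.

```bash
python3 -m creep '[[[9,1,-47],0,0.8],[[9,1,-47],0,0.8],[[9,0,-46],0,0.8],[[9,1,-47],0,0.8]]'
python3 -m creep '[[[-1,14,-46],0.12,0.8],[[5,14,-45],0.13,0.8],[[11,15,-44],0.12,0.8],[[15,14,-43],0.12,0.8],[[21,14,-40],0.12,0.8],[[26,14,-38],0.13,0.8],[[0,0,0],0,0.8]]'
python3 - <<'E'
from h import *
from rig import robot
p,s,o=cur();print(p,s)
c=robot.camera("wrist");cv2.imwrite("pics/w7.png",c["pixels"][:,:,::-1]);crop(c["pixels"],110,260,260,370,4,"pics/w7c.png")
E
```

```text
time: 18.9
position: [0.4997, -0.0605, 0.2152]
tool_rot: [-0.705, 0.05, -0.05, 0.705]
ft_force: [0.4, 0.4, 0.4]
grip_width: 0.0696
time: 19.6
position: [0.4559, -0.3352, 0.1284]
tool_rot: [0.639, -0.304, 0.305, -0.638]
ft_force: [0.1, -0.5, 0.1]
grip_width: 0.0693
[ 455.92911324 -335.18729759  128.44842197] -50.95283464392007
```

View pics/w7c.png

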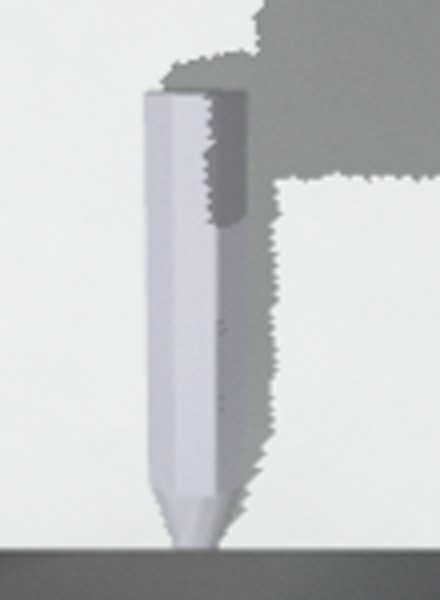

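View pics/w7.png

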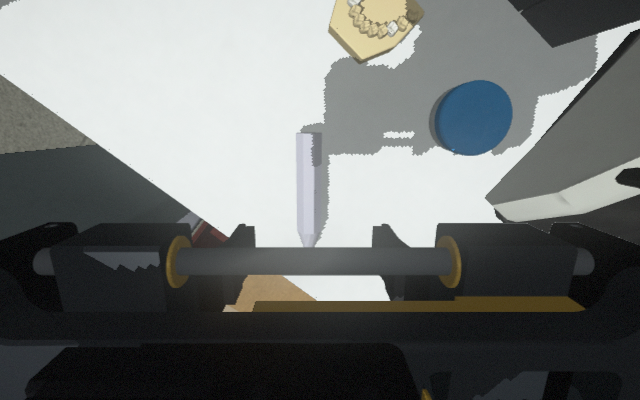

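Run:
```python
from h import *
from rig import robot
p,s,o=cur();print(p,s)
c=robot.camera("wrist");crop(c["pixels"],110,260,260,370,4,"pics/w8c.png")
import pickle;pickle.dump(c,open("c8.pkl","wb"))
print(c["position"])
```

```text
[ 455.80953776 -331.86878835  128.92130439] -50.77819864573651
[ 0.50818431 -0.28822124  0.29096326]
```

View pics/w8c.png

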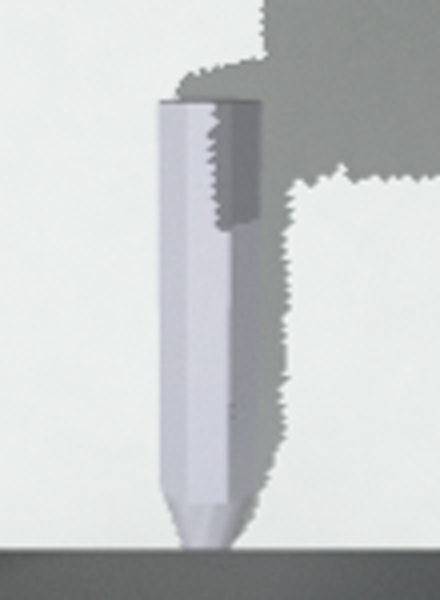

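Run:
```python
from h import *
import pickle
c=pickle.load(open("c8.pkl","rb"))
def P(u,v,z): return at(c,(u+.5)/4-.5+260,(v+.5)/4-.5+110,z)*1000
a=P(188,102,.024);b=P(232,102,.024);s1=P(189,501,.024);s2=P(229,503,.024)
sq=(a+b)/2;sh=(s1+s2)/2;d=sh-sq;L=np.linalg.norm(d);u=d/L
print("flat width",np.linalg.norm(a-b),"len",L,"yaw",np.degrees(np.arctan2(d[1],d[0])),"mid",sq+u*60,sh-u*36)
p,s,o=cur();print(p,s,o["time"])
plan(p,s,[*((sq+u*60)[:2]),5],np.degrees(np.arctan2(d[1],d[0]))+90,5,.7)
```

```text
flat width 9.855241043626622 len 95.69082286300791 yaw -141.0216568297086 mid [ 452.40456788 -331.73708698   24.        ] [ 452.64491717 -331.54260633   24.        ]
[ 455.80372908 -329.75857302  129.3195928 ] -50.6677496495191 19.7
[[[0,25,-1],0.0,0.7],[[0,25,-1],0.0,0.7],[[0,25,0],0.0,0.7],[[0,24,-1],0.0,0.7],[[-1,25,-1],0.01,0.7]]
end [ 452.1 -331.5    5.3] -51.2
```

```bash
python3 -m creep '[[[0,25,-2],0,0.6],[[0,30,-1],0,0.6],[[0,30,-1],0,0.6],[[-1,25,0],0.01,0.6],[[0,14,0],0,0.6],[[0,0,0],0,0.6]]' 40
python3 -c "
from h import *
print(*cur()[:2])"
python3 -m creep '[[[0,0,0],0,0],[[0,0,0],0,0],[[0,0,0],0,0],[[0,0,0],0,0],[[0,0,0],0,0],[[0,0,0],0,0],[[0,0,0],0,0],[[0,0,0],0,0]]' 50
```

```text
time: 20.3
position: [0.452, -0.329, 0.0048]
tool_rot: [-0.637, 0.306, -0.304, 0.639]
ft_force: [-0.1, -0.6, -0.3]
grip_width: 0.0525
[ 451.99532984 -329.0430436     4.82356494] -51.099107123964465
time: 21.1
position: [0.4527, -0.332, 0.0068]
tool_rot: [0.638, -0.306, 0.306, -0.637]
ft_force: [-1.1, -0.0, 5.7]
grip_width: 0.0236
```

```bash
python3 -m creep '[[[0,-5,0],0,0],[[0,-20,0],0,0],[[0,-35,0],0,0],[[0,-45,0],0,0],[[0,0,0],0,0]]' 50
python3 - <<'E'
from h import *
from rig import robot
p,s,o=cur();print(p,s,o["ft_force"],o["moment"])
p,s=plan(p,s,[440,-5,105],94,17,0)
E
```

```text
time: 21.6
position: [0.4549, -0.3341, 0.116]
tool_rot: [0.639, -0.302, 0.309, -0.636]
ft_force: [0.9, -0.7, -2.2]
grip_width: 0.0234
[ 454.88777201 -334.12922457  115.96979311] -51.27246223404347 [ 0.89903552 -0.67299729 -2.23096134] [-0.14237572  0.04930125 -0.04361143]
[[[-16,1,11],-0.15,0],[[-13,0,14],-0.15,0],[[-12,1,16],-0.15,0],[[-9,1,17],-0.15,0],[[-7,0,18],-0.15,0],[[-3,1,19],-0.14,0],[[-1,1,19],-0.15,0],[[2,0,20],-0.15,0],[[4,1,19],-0.15,0],[[8,0,17],-0.15,0],[[10,1,17],-0.15,0],[[13,1,15],-0.15,0],[[14,0,12],-0.15,0],[[16,1,11],-0.15,0],[[18,1,8],-0.15,0],[[19,0,5],-0.15,0],[[19,1,2],-0.15,0]]
end [440.3  -5.  105. ] 94.3
```

```bash
python3 -m creep '[[[-16,0,11],-0.15,0],[[-13,0,14],-0.15,0],[[-12,0,16],-0.15,0],[[-9,0,17],-0.15,0],[[-7,0,18],-0.15,0],[[-3,0,19],-0.14,0],[[-1,0,19],-0.15,0],[[2,0,20],-0.15,0]]'
python3 -m creep '[[[4,0,19],-0.15,0],[[8,0,17],-0.15,0],[[10,0,17],-0.15,0],[[13,0,15],-0.15,0],[[14,0,12],-0.15,0],[[16,0,11],-0.15,0],[[18,0,8],-0.15,0],[[19,0,5],-0.14,0]]'
python3 -m creep '[[[19,0,2],-0.14,0],[[0,0,0],0,0],[[0,0,0],0,0]]'
python3 - <<'E'
from h import *
from rig import robot
p,s,o=cur();print(p,s)
c=robot.camera("wrist");crop(c["pixels"],125,240,275,355,6,"pics/w9c.png")
a=np.radians(s-90);d=np.array([np.cos(a),np.sin(a),0]);n=np.array([-d[1],d[0],0])
for dz in (5,7.2):
  for l in(-62,-60,-58):
    P=p+[0,0,dz+12]+l*d;Q=p+[0,0,dz+4.97]+l*d
    print(dz,l,proj(c,np.array([P+4.97*n,P-4.97*n,Q+12*n,Q-12*n])/1000).round(1).tolist())
plan(p,s,[441.7,-4.1,90],94,2,0)
E
```

```text
time: 22.4
position: [0.4446, -0.175, 0.11]
tool_rot: [-0.699, -0.105, 0.107, 0.7]
ft_force: [0.1, -0.1, -1.6]
grip_width: 0.0234
time: 23.2
position: [0.4373, -0.0205, 0.1102]
tool_rot: [-0.519, -0.479, 0.48, 0.52]
ft_force: [-0.3, -0.0, -2.0]
grip_width: 0.0238
time: 23.5
position: [0.4375, -0.0022, 0.1105]
tool_rot: [-0.486, -0.513, 0.513, 0.487]
ft_force: [-0.3, 0.4, -3.3]
grip_width: 0.0233
[437.47505265  -2.20223356 110.50935514] 93.05201017924996
5 -62 [[322.1, 137.5], [301.8, 137.5], [335.5, 136.8], [288.5, 136.9]]
5 -60 [[322.1, 141.6], [301.8, 141.7], [335.4, 140.8], [288.6, 140.8]]
5 -58 [[322.1, 145.8], [301.9, 145.8], [335.3, 144.8], [288.7, 144.8]]
7.2 -62 [[322.3, 137.7], [301.6, 137.7], [335.8, 137.0], [288.2, 137.1]]
7.2 -60 [[322.2, 141.9], [301.6, 141.9], [335.7, 141.1], [288.3, 141.1]]
7.2 -58 [[322.2, 146.1], [301.7, 146.1], [335.6, 145.1], [288.4, 145.1]]
[[[-1,10,-2],-0.01,0],[[-1,11,-2],-0.01,0]]
end [441.6  -4.   89.5] 94.2
```

View pics/w9c.png

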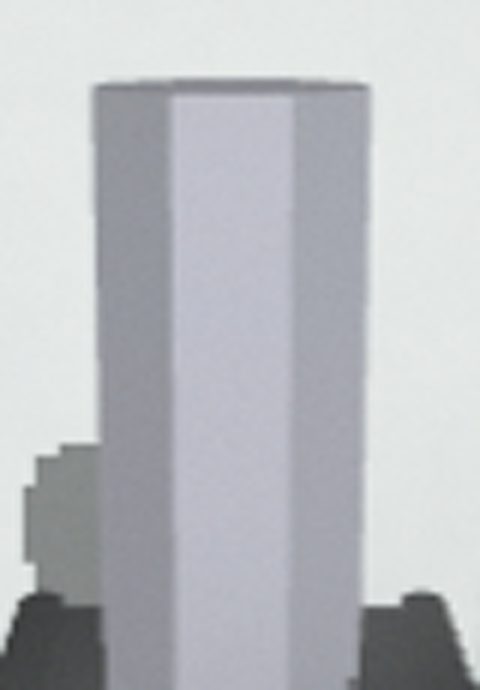

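```bash
python3 -m creep '[[[-1,20,-2],-0.01,0],[[-1,20,-2],-0.01,0],[[0,16,-12],0,0],[[0,0,-12],0,0],[[0,0,0],0,0]]'
python3 -c "
from h import *
print(*cur()[:2])"
python3 -m creep '[[[0,0,-3],0,0],[[0,0,0],0,0]]'
python3 -c "
from h import *
print(*cur()[:2])"
```

```text
time: 24.05
position: [0.4691, -0.0036, 0.0551]
tool_rot: [0.483, 0.518, -0.517, -0.48]
ft_force: [-0.1, -0.6, -1.5]
grip_width: 0.0235
[469.08493021  -3.61133089  55.13384598] 94.16466144845579
time: 24.25
position: [0.4695, -0.0024, 0.0558]
tool_rot: [0.482, 0.518, -0.518, -0.481]
ft_force: [0.0, -1.0, -2.3]
grip_width: 0.0233
[469.51607086  -2.39543593  55.79630414] 94.23103689274905
```

```bash
python3 -m creep '[[[0,1,-4],0,0],[[0,0,-3],0,0],[[0,0,0],0,0]]'
python3 -m creep '[[[0,1,-3],0,0],[[0,0,-3],0,0],[[0,0,0],0,0]]'
python3 -c "
from h import *
print(*cur()[:2])"
```

```text
time: 24.55
position: [0.4768, -0.0017, 0.0543]
tool_rot: [0.482, 0.518, -0.518, -0.481]
ft_force: [0.4, 0.2, -2.4]
grip_width: 0.0236
time: 24.85
position: [0.4824, -0.0012, 0.053]
tool_rot: [0.481, 0.518, -0.518, -0.481]
ft_force: [0.4, -0.1, -1.7]
grip_width: 0.0232
[482.43524678  -1.21102909  53.04864479] 94.25832709674864
```

```bash
python3 -m creep '[[[0,0,-3],0,0],[[0,0,0],0,0]]'
python3 -m creep '[[[0,0,-2],0,0],[[0,0,0],0,0]]'
python3 -c "
from h import *
print(*cur()[:2])"
```

```text
time: 25.05
position: [0.4836, -0.0009, 0.053]
tool_rot: [-0.48, -0.518, 0.519, 0.482]
ft_force: [-3.7, -1.8, 1.5]
grip_width: 0.0236
time: 25.25
position: [0.4838, -0.0007, 0.0529]
tool_rot: [-0.479, -0.517, 0.52, 0.483]
ft_force: [-6.9, -3.9, 3.6]
grip_width: 0.0236
[483.80851019  -0.68284061  52.88508612] 94.28002421110054
```

```bash
python3 -m creep '[[[-1,-2,0],0,0],[[0,0,0],0,0]]'
python3 -m creep '[[[0,0,-1],0,0],[[0,0,0],0,0]]'
python3 -c "
from h import *
print(*cur()[:2])"
```

```text
time: 25.45
position: [0.4865, -0.0015, 0.055]
tool_rot: [-0.481, -0.518, 0.518, 0.482]
ft_force: [-1.0, 1.0, -2.6]
grip_width: 0.0235
time: 25.65
position: [0.4871, -0.0013, 0.0548]
tool_rot: [-0.48, -0.518, 0.519, 0.482]
ft_force: [-2.7, 1.1, -1.3]
grip_width: 0.0233
[487.06565439  -1.32165561  54.7707406 ] 94.26902913625268
```

```bash
python3 -m creep '[[[0,0,5],0,0],[[0,0,15],0,0],[[0,0,20],0,0],[[0,-20,8],0,0],[[0,-40,0],0,0],[[0,-10,0],0,0]]'
python3 - <<'E'
from h import *
p,s,o=cur();print(p,s)
p,s=plan(p,s,[484.4,201,120],81.65,7,0)
E
```

```text
time: 26.25
position: [0.4434, -0.0063, 0.128]
tool_rot: [0.484, 0.52, -0.517, -0.478]
ft_force: [1.5, -0.8, -2.5]
grip_width: 0.0235
[443.38589621  -6.30483994 127.98324935] 94.23667463836125
[[[29,1,-8],0.03,0],[[29,1,-7],0.03,0],[[30,1,-6],0.03,0],[[30,2,-6],0.04,0],[[30,1,-4],0.03,0],[[30,1,-3],0.03,0],[[30,1,-3],0.03,0]]
end [484.7 201.3 120. ] 81.6
```

```bash
python3 -m creep '[[[29,1,-8],0.03,0],[[29,1,-7],0.03,0],[[30,1,-6],0.03,0],[[30,2,-6],0.04,0],[[30,1,-4],0.03,0],[[30,1,-3],0.03,0],[[30,1,-3],0.03,0],[[0,0,0],0,0]]'
python3 -m creep '[[[0,20,0],0,0],[[0,0,0],0,0],[[0,0,0],0,0]]'
python3 - <<'E'
from h import *
p,s,o=cur();print(p,s)
plan(p,s,[484.4,201,75],81.65,1,0)
E
```

```text
time: 27.05
position: [0.4839, 0.2056, 0.1169]
tool_rot: [0.535, 0.465, -0.461, -0.534]
ft_force: [0.2, 0.3, -1.3]
grip_width: 0.0234
time: 27.35
position: [0.4813, 0.2018, 0.0967]
tool_rot: [-0.535, -0.462, 0.462, 0.535]
ft_force: [-0.2, -0.4, -2.3]
grip_width: 0.0233
[481.27623828 201.77888922  96.66021639] 81.62702267439025
[[[0,22,-3],-0.0,0]]
end [484.2 201.3  74.7] 81.6
```

```bash
python3 -m creep '[[[0,22,-3],0,0],[[0,20,0],0,0],[[0,8,0],0,0],[[0,0,0],0,0],[[0,0,0],0,0]]'
python3 -m creep '[[[0,3,0],0,0],[[0,2,0],0,0],[[0,0,0],0,0]]'
python3 - <<'E'
from h import *
p,s,o=cur();print(p,s,o["ft_force"],o["moment"].round(2))
E
```

```text
time: 27.85
position: [0.485, 0.2017, 0.0477]
tool_rot: [0.535, 0.463, -0.462, -0.535]
ft_force: [0.6, 0.0, -2.7]
grip_width: 0.0232
time: 28.15
position: [0.4845, 0.2019, 0.0423]
tool_rot: [0.535, 0.462, -0.462, -0.535]
ft_force: [-0.1, -0.3, -2.3]
grip_width: 0.0236
[484.46888269 201.91446993  42.271776  ] 81.6517683459679 [-0.06513626 -0.28679848 -2.30624594] [ 0.03 -0.05 -0.05]
```

```bash
python3 -m creep '[[[0,2,0],0,0],[[0,0,0],0,0]]'
python3 -m creep '[[[0,1,0],0,0],[[0,0,0],0,0]]'
python3 - <<'E'
from h import *
p,s,o=cur();print(p,s,o["ft_force"],o["moment"].round(2))
E
```

```text
time: 28.35
position: [0.4847, 0.2017, 0.0405]
tool_rot: [0.535, 0.463, -0.462, -0.535]
ft_force: [-0.9, -2.6, 1.2]
grip_width: 0.0237
time: 28.55
position: [0.4847, 0.2015, 0.0402]
tool_rot: [0.535, 0.463, -0.462, -0.535]
ft_force: [-1.2, -3.4, 8.2]
grip_width: 0.0235
[484.67003953 201.49351235  40.24704603] 81.68126924584298 [-1.20165417 -3.40735486  8.21040485] [-0.39  0.24  0.01]
```

```bash
python3 -m creep '[[[0,0,0],0,0.5],[[0,0,0],0,0.5],[[0,0,0],0,0.5],[[0,0,0],0,0.5],[[0,0,0],0,0.5],[[0,0,0],0,0.5]]'
python3 -m creep '[[[0,-5,0],0,0.5],[[0,-25,0],0,0.5],[[0,-40,0],0,0.5],[[0,-45,0],0,0.5],[[0,-45,0],0,0.5]]'
python3 - <<'E'
from h import *
p,s,o=cur();print(p,s)
p,s=plan(p,s,[490,110,225],-8.5,11,.5)
E
```

```text
time: 29.15
position: [0.4843, 0.2019, 0.0389]
tool_rot: [-0.535, -0.462, 0.462, 0.535]
ft_force: [0.3, -0.3, -0.1]
grip_width: 0.0429
time: 29.65
position: [0.4838, 0.2017, 0.2007]
tool_rot: [-0.535, -0.462, 0.463, 0.535]
ft_force: [0.9, 1.0, 0.0]
grip_width: 0.0438
[483.78982152 201.74970761 200.70911998] 81.64505264542895
[[[-8,-2,-2],0.14,0.5],[[-8,-2,-3],0.15,0.5],[[-7,-3,-4],0.14,0.5],[[-7,-2,-5],0.14,0.5],[[-6,-2,-6],0.15,0.5],[[-5,-2,-6],0.14,0.5],[[-4,-2,-8],0.14,0.5],[[-3,-3,-8],0.14,0.5],[[-2,-2,-8],0.15,0.5],[[0,-2,-8],0.14,0.5],[[0,-2,-9],0.14,0.5]]
end [489.8 109.5 224.7] -8.3
```

```bash
python3 -m creep '[[[-8,-2,-2],0.14,0.5],[[-8,-2,-3],0.15,0.5],[[-7,-3,-4],0.14,0.5],[[-7,-2,-5],0.14,0.5],[[-6,-2,-6],0.15,0.5],[[-5,-2,-6],0.14,0.5]]'
python3 -m creep '[[[-4,-2,-8],0.14,0.5],[[-3,-3,-8],0.14,0.5],[[-2,-2,-8],0.15,0.5],[[0,-2,-8],0.14,0.5],[[0,-2,-9],0.14,0.5],[[0,0,0],0,0.5],[[0,0,0],0,0.5]]'
python3 - <<'E'
from h import *
from rig import robot
import pickle
c=robot.camera("wrist");pickle.dump(c,open("c10.pkl","wb"));crop(c["pixels"],0,160,220,380,4,"pics/w10c.png")
c=robot.camera("top");crop(c["pixels"],150,270,180,460,2.8,"pics/t10.png")
c=robot.camera("scene");crop(c["pixels"],120,220,200,320,6,"pics/s10.png")
E
```

```text
time: 30.25
position: [0.4873, 0.1518, 0.2125]
tool_rot: [0.68, 0.195, -0.195, -0.68]
ft_force: [-0.1, 0.3, -1.1]
grip_width: 0.0438
time: 30.95
position: [0.4902, 0.1097, 0.2232]
tool_rot: [-0.705, 0.05, -0.05, 0.705]
ft_force: [-0.4, 0.2, 0.4]
grip_width: 0.0438
```

View pics/w10c.png

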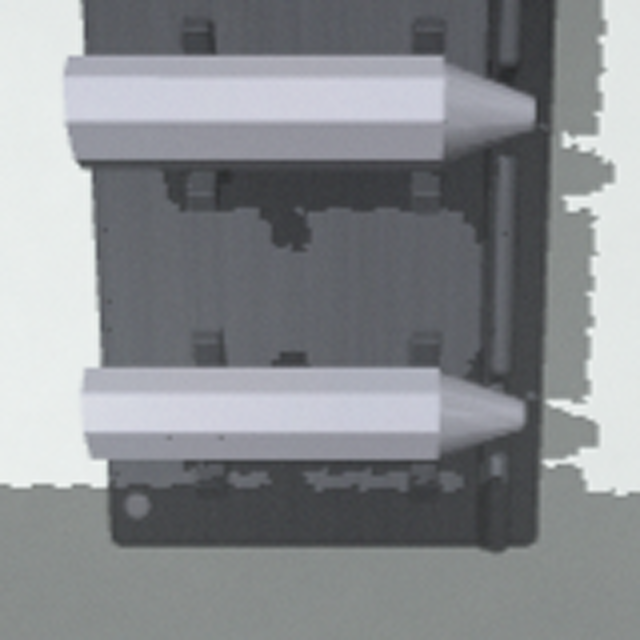

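View pics/t10.png

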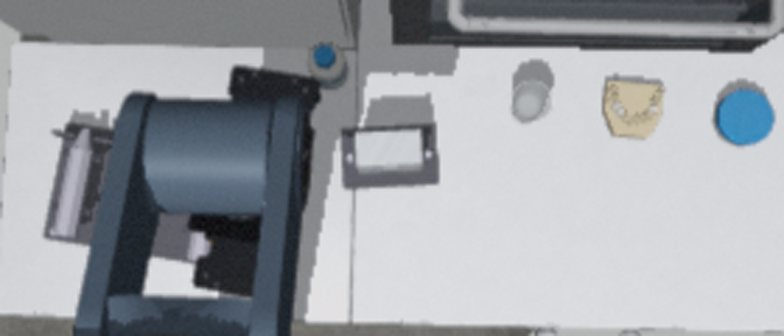

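View pics/s10.png

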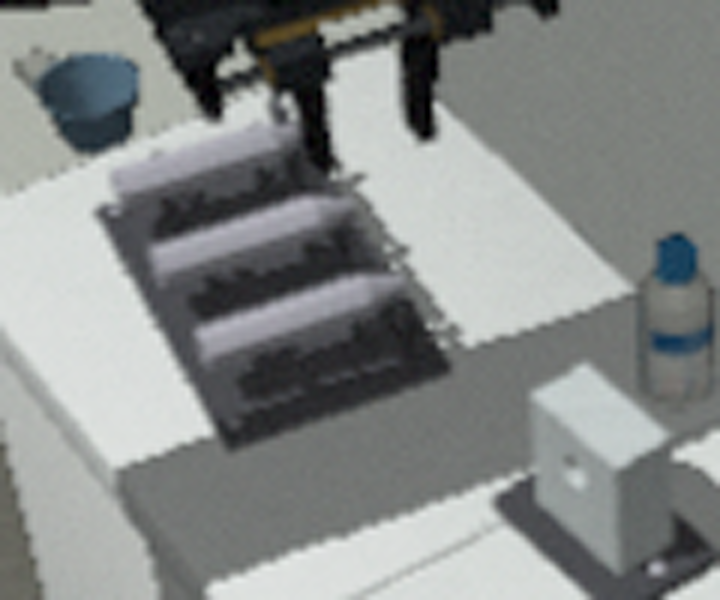

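Run:
```python
from h import *
import pickle
c=pickle.load(open("c10.pkl","rb"))
def P(u,v,z): return at(c,(u+.5)/4-.5+220,(v+.5)/4-.5,z)*1000
for n,q in {"mid":((66,76),(68,121),(445,78),(444,121),(536,110)),"right":((83,391),(85,434),(441,392),(440,433),(525,414))}.items():
    a1,a2,b1,b2=[P(*x,.057) for x in q[:4]];a=(a1+a2)/2;b=(b1+b2)/2
    d=b-a;L=np.linalg.norm(d);m=a+d/L*60
    print(n,"L",L.round(1),"yaw",np.degrees(np.arctan2(d[1],d[0])).round(2),"mid",m.round(1),"w",np.linalg.norm(a1-a2).round(1),np.linalg.norm(b1-b2).round(1),"tip dist",np.linalg.norm((P(*q[4],.045)-m)[:2]).round(1))
```

```text
mid L 95.1 yaw -8.36 mid [495.6 275.5  57. ] w 10.1 9.7 tip dist 59.7
right L 95.6 yaw -8.22 mid [484.5 201.1  57. ] w 11.0 10.5 tip dist 59.7
```

```bash
python3 -c "
from rig import robot
print(robot.hand_in(), robot.get_obs()['time'])"
```

```text
the job is handed in; nothing more can be done
the job is handed in; nothing more can be done
```

Both loose plungers are racked with their chamfered ends in the end plate notches, and I've handed the job in at about 31 s, with the gripper well clear.

- **Order:** I felt plunger 1 in the gauge and racked it in the middle nest. Only then did I feel plunger 2 and rack it in the right nest.
- **Gauge checks:** Both tested ends went about 15 mm into the bore, so both were the chamfered ends. Plunger 2 caught on the edge of the bore about 3 mm short at first. I raised it 2 mm and moved it 1 mm sideways, and it then went in as far as the first. The push stayed under about 10 N.
- **Final camera check:**

| Check | Middle bar | Right bar |
|---|---|---|
| Yaw (nests at about -8.4°) | -8.4° | -8.2° |
| Middle of bar from nest point | about 1 mm | about 1 mm |
| Square end to cone shoulder (96 mm if level) | 95.1 mm | 95.6 mm |

- **Other objects:** The racked plunger, bottle, tin, glass and plaster model look unmoved in the final pictures; I did not measure them again.
- **What went wrong:** On my first grasp of plunger 1 I lifted before the fingers had closed, and they may have nudged the bar. I measured it again and the second grasp held. Some of my early measurements were 2–4 mm off because I paired a picture with a slightly later camera pose. I retook them for the second grasp and the final check.

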